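# Drop a sugar lump from the sprung dispenser

### The arm

A 6-joint arm with a two-finger parallel gripper is mounted at the origin on a cart in front of the work surface, level with it; the furniture and walls round the work are solid. World frame = base frame: x ahead of the robot, y to its left, z up, the work surface at z = 0. Lengths are in mm, angles in rad, forces in N, time in s.
With the tool pointing down it reaches from about 350 to 975 mm from the base axis. Payload 7.1 kg.
Tool frame: the origin (TCP) lies on the front face of the gripper's body, between the roots of the fingers; the fingertips stand 80 mm ahead of it and the grasp point (between the pads) lies 61 mm ahead of it (env.tips_ahead is the distance from the TCP to the fingertips, in mm); z points along the fingers, y is the line along which they close (so a half turn about z gives the same grasp; the last joint's range is limited). The gripper opens to 88 mm and grips with 3 to 60 N. Pads are 20 mm wide; open, the fingers measure 115 mm over their backs; the gripper's body (75 mm by 178 mm) begins 61 mm behind the grasp point.
Start: joints at [-0.019, 0.423, 1.63, -0, 1.089, -0.019], TCP at [624.984, 0.026, 302.675] pointing down, gripper open.
Joint ranges: [-3, 3], [-0.9, 2.11], [0.09, 2.58], [-1.31, 4.45], [0.11, 2.69], [-2.54, 2.54]. Speed limits (rad/s): [2.39, 2.39, 3.01, 3.14, 3.14, 3.14].

### API

Orientations are given as a unit quaternion [x, y, z, w].
In Python, from station import env, set_gripper, viewer, workorder gives the robot as it stands. Calls block until the motion is done:
- env.reach(position, orientation): joint-space move of the TCP to a pose.
- env.move_l(position, rot=None, rate=150, f_stop=None): straight line of the TCP; rot=None keeps the orientation; rate is the mean speed in mm/s. With f_stop (N) it stops when the force on the tool has changed by that much, and returns True; else False.
- env.move_joints(angles): joint-space move.
- set_gripper(opening): finger opening in mm; the grip force is fixed at half the most; returns when the fingers have stopped.
- env.hold(seconds).
- env.ik(position, orientation): joint angles nearest the present ones, or None.
- env.read_state(): the state.
- viewer.camera(name): name is "scene" or "side" or "wrist"; returns the picture (420x560x3 uint8, blue, green, red); there is no depth.
- viewer.camera_params(name): a dict with "fx", "fy", "cx", "cy" (pixels), "pose" (4x4, takes a point from camera to world coordinates); the wrist camera has in their place "tool_from_camera" (4x4, takes a point from camera to tool coordinates, whose origin is the TCP and whose axes are the flange's). Camera axes: x right, y up, looking along -z (the intrinsics and any distortion apply to the point x, -y, -z); pixel columns grow to the right and rows downward; lengths in mm; the calibration is good to about 2 mm. A picture is of the moment at which its call begins: read the wrist's pose just before it. camera_params takes no time and is no camera call.
A pose or a line that the arm cannot do raises env.IKError and nothing moves.
- workorder.sign_off(): hands the job in; it is judged then, once.
The state is a dict: "time_s": time; "qpos": joint angles; "dq": joint speeds; "tau": joint torques, N m; "tool_pos": TCP position; "orientation": TCP orientation; "force": force on the tool from outside, world axes, zero at the start; "wrist_torque": the same for the moment, N m; "width": finger opening in mm; "grip_force": force on a finger pad.
Only numpy, scipy, OpenCV 4.12 (cv2) and the standard library are available. Lean on these libraries where they do the work, as an engineer would, in place of code of your own. Each camera call takes 0.05 s, during which the arm holds its last target. There are 200 camera calls.

### The job

Drop a sugar lump into the tumbler: take the square-tubed dispenser's slide by its wooden knob, pull it straight out to its stop and hold it there a moment, then ease it all the way home with its spring, never letting it snap, and let go. Leave the tumbler standing where it is and the round-tubed dispenser's slide shut.

Things in the scene. Friction and masses are not known exactly. Their poses are not given: they have to be found in the camera images.
- square_slide: Slide under the SQUARE tube (42 mm): metal tongue 44 wide, 6 thick, top 110 mm above the worktop, with upright wooden knob 20 (x) by 26 (y) at its front end, top 153 mm up. Origin: middle of the knob, 133 mm up. x axis: level, from knob to tube. Starts home; pull along -x, 50 mm to the hard stop. Spring pull 4 N at home, 10 N at the stop; let go when out, it snaps back. Its stand is fixed.
- round_slide: The same slide and knob, same sizes and axes, on the bystander dispenser with the ROUND metal tube (44 mm across). It stays shut. On both, the tube's axis is 100 mm from the home knob and the rim is 178 mm above the worktop.
- tumbler: Small white tumbler, 68 mm across and 88 mm high, loose on the 8 mm wooden base of the square dispenser, under the tube. Origin: centre of its underside; z up.
- sugar_lump: White sugar lump, 20 x 20 x 16 mm, lying loose on the tongue inside the square tube. Origin: its middle. It falls when the slide is nearly out.
There are look-alikes about, which are no part of the job. What is shaped like the tumbler but purple, red or yellow is not meant.

How it is judged:
By the outcome, as a careful person would: the job done as asked, in the order asked, and still so for the second after the job is handed in, with the robot touching nothing.
It also fails if it takes over 32 s, if anything falls off the work surface, if the arm or the gripper's body presses on something with over 40 N, if the wrist force passes 120 N, or if a joint passes its speed limit or range.

## Working session

There is one attempt and no reset: what is moved stays moved. The work goes in short steps, each a Python script; the robot and the scene stay as the last script left them, time stands still between calls to the robot, and variables do not carry over. Pictures are saved under pics/ and viewed, at most 10 in all, crops included, and the job is handed in when it is done.

```bash
mkdir -p pics; ls
python3 - <<'E'
from station import env,viewer
import cv2,numpy as np
for n in("scene","side","wrist"):
    im=viewer.camera(n);cv2.imwrite(f"pics/{n}0.png",im)
    p=viewer.camera_params(n);print(n,{k:(np.round(v,3).tolist()) if not isinstance(v,str) else v for k,v in p.items()})
a=cv2.imread("pics/scene0.png");b=cv2.imread("pics/side0.png")
print(env.read_state()["time_s"])
E
```

```text
pics
scene {'fx': 431.223, 'fy': 431.223, 'cx': 276.381, 'cy': 205.906, 'pose': [[0.999, 0.04, -0.035, 616.45], [-0.049, 0.45, -0.892, -928.998], [-0.02, 0.892, 0.451, 580.254], [0.0, 0.0, 0.0, 1.0]]}
side {'fx': 506.788, 'fy': 506.788, 'cx': 283.02, 'cy': 213.933, 'pose': [[0.858, 0.215, -0.466, 66.005], [-0.513, 0.377, -0.771, -947.379], [0.01, 0.901, 0.434, 652.476], [0.0, 0.0, 0.0, 1.0]]}
wrist {'fx': 318.52, 'fy': 318.52, 'cx': 290.057, 'cy': 209.974, 'tool_from_camera': [[-0.0, 0.967, 0.255, 68.981], [1.0, -0.0, 0.002, 0.477], [0.002, 0.255, -0.967, -82.139], [0.0, 0.0, 0.0, 1.0]]}
0.15
```

View pics/scene0.png

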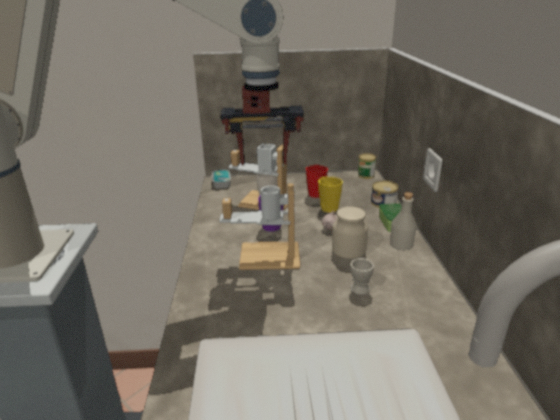

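View pics/side0.png

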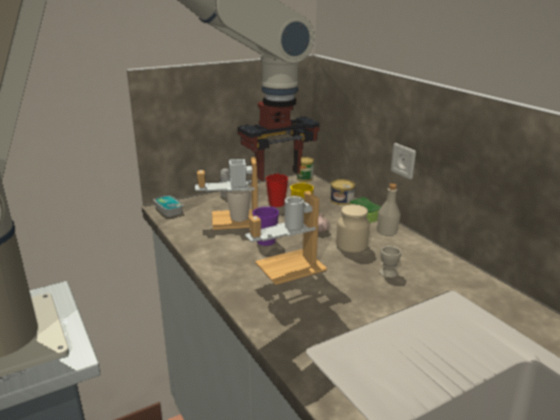

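The scene view shows two dispensers. The near one is at scene (270,203) / side (294,213), its base has no tumbler, and its tube looks round. The far one is at scene (266,157) / side (238,172), its tube looks square, and it has a whitish tumbler at side (238,205). The far one fits the description; I'll confirm it in an enlarged crop.

Run:
```python
import cv2,numpy as np
a=cv2.imread("pics/scene0.png")[130:275,205:305];b=cv2.imread("pics/side0.png")[145:285,185:330]
f=lambda x:cv2.resize(x,None,fx=400/x.shape[1],fy=400/x.shape[1],interpolation=cv2.INTER_CUBIC)
a,b=f(a),f(b);o=np.zeros((600,800,3),np.uint8);o[:min(600,len(a)),:400]=a[:600];o[:len(b),400:]=b[:600]
cv2.imwrite("pics/crop0.png",o)
```

```text
(no output)
```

View pics/crop0.png

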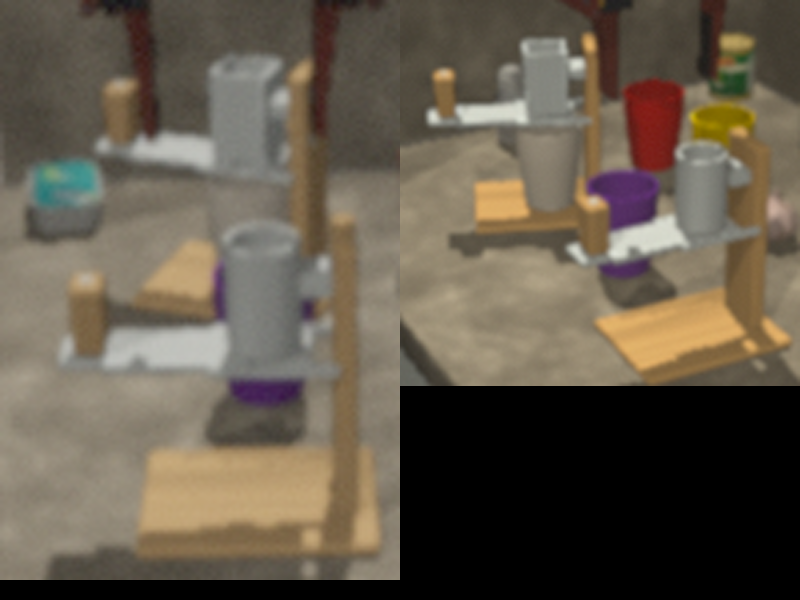

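View pics/wrist0.png

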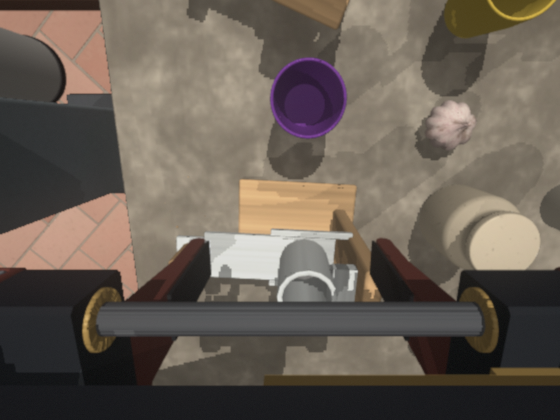

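The crop confirms it. The far dispenser (knob top about scene (235,151), side (201,172)) has the square tube with the white tumbler under it. The near one is round-tubed, with only a purple look-alike behind it. The wrist view shows the round dispenser below, with image up = +y and right = +x.

```bash
cat > h.py <<'E'
from station import env,set_gripper,viewer,workorder
import cv2,numpy as np
from scipy.spatial.transform import Rotation as R
def cam(n,st=None):
    p=viewer.camera_params(n)
    if n!="wrist": return p,np.array(p["pose"])
    T=np.eye(4);T[:3,:3]=R.from_quat(st["orientation"]).as_matrix();T[:3,3]=st["tool_pos"]
    return p,T@np.array(p["tool_from_camera"])
def ray(p,T,uv,z):
    d=T[:3,:3]@np.array([(uv[0]-p["cx"])/p["fx"],-(uv[1]-p["cy"])/p["fy"],-1]);o=T[:3,3]
    return o+d*(z-o[2])/d[2]
E
python3 - <<'E'
from h import *
for n,k,t,rk,rt in(("scene",(235.5,151),(266.7,147),(227,200),(270,188.5)),("side",(201,172),(237.5,162),(255,218),(295,201))):
    p,T=cam(n);print(n,viewer.camera_params(n).keys(),*[np.round(ray(p,T,q,z)) for q,z in((k,153),(t,178),(rk,153),(rt,178))])
s=env.read_state();print(s["orientation"],R.from_quat(s["orientation"]).as_matrix().round(2).tolist())
E
```

```text
scene dict_keys(['fx', 'fy', 'cx', 'cy', 'pose']) [546. 284. 153.] [638. 238. 178.] [539. -45. 153.] [637. -46. 178.]
side dict_keys(['fx', 'fy', 'cx', 'cy', 'pose']) [543. 277. 153.] [635. 237. 178.] [537. -47. 153.] [634. -60. 178.]
[ 7.07113713e-01  7.07099589e-01 -4.14001583e-04 -4.43333565e-04] [[0.0, 1.0, -0.0], [1.0, -0.0, 0.0], [0.0, -0.0, -1.0]]
```

Run:
```python
from h import *
s=env.read_state();env.reach([585,190,380],s["orientation"]);env.hold(0.3)
s=env.read_state();im=viewer.camera("wrist");cv2.imwrite("pics/w1.png",im)
import json;json.dump({k:list(map(float,s[k])) for k in("orientation","tool_pos")},open("w1.json","w"))
p,T=cam("wrist",s);print(s["time_s"],s["force"])
Ti=np.linalg.inv(T)
for q in((545,281,153),(636,238,178)):
    c=Ti[:3,:3]@q+Ti[:3,3];print(p["cx"]+p["fx"]*c[0]/-c[2],p["cy"]-p["fy"]*c[1]/-c[2])
```

```text
1.3 [ 0.01163695  0.08382222 -0.0903408 ]
246.73005864364112 99.79401069830148
348.49289676151596 149.13478753383404
```

View pics/w1.png

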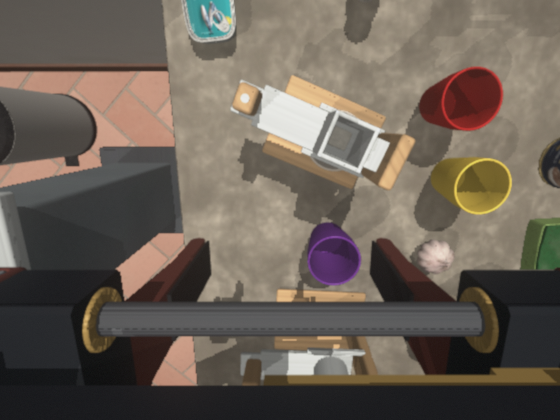

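The wrist view shows the square dispenser: wooden knob top at about (247,97) and square rim centred at about (350,141). Both match the predicted pixels. Next I'll refine the knob with a mask.

Run:
```python
from h import *
import json
s=json.load(open("w1.json"));im=cv2.imread("pics/w1.png");p,T=cam("wrist",s)
hsv=cv2.cvtColor(im,cv2.COLOR_BGR2HSV)
x0,y0,x1,y1=222,70,275,125
roi=hsv[y0:y1,x0:x1]
m=cv2.inRange(roi,(5,70,60),(28,255,255))
nc,lab,st,ce=cv2.connectedComponentsWithStats(m)
print(st.tolist(),(ce+[x0,y0]).round(1).tolist())
print("V",roi[12:50:3,8:44:3,2])
# metal mask
hm=cv2.inRange(hsv[60:190,225:400],(0,0,150),(180,40,255))
o=cv2.resize(im[60:190,225:425],None,fx=4,fy=4,interpolation=cv2.INTER_CUBIC)
cv2.imwrite("pics/c1.png",o)
```

```text
[[0, 0, 53, 55, 2329], [10, 13, 29, 32, 586]] [[248.4, 96.5], [246.6, 98.8]]
V [[153 151 153 165 203 185 176 152 154 153 150 149]
 [159 156 153 182 217 211 193 187 184 155 151 154]
 [169 166 156 207 224 220 219 207 200 185 200 163]
 [175 173 167 219 226 221 221 217 209 166 144 223]
 [169 168 201 227 229 231 221 219 199 135  86 222]
 [166 152 219 230 234 232 230 218 182 101  83 220]
 [164 163 221 228 234 235 219 212 160  85 100 220]
 [158 195 217 225 228 227 221 201 127  82 123 216]
 [163 175 203 219 227 227 219 182  96  86 131 212]
 [178 216 157 170 204 223 219 154  86  97 132 230]
 [155 150 193 143 131 156 172 114  86 121 152 230]
 [151 146 146 143 134 141 129 110 123 151 224 228]
 [147 145 149 154 159 152 135 143 151 148 225 228]]
```

View pics/c1.png

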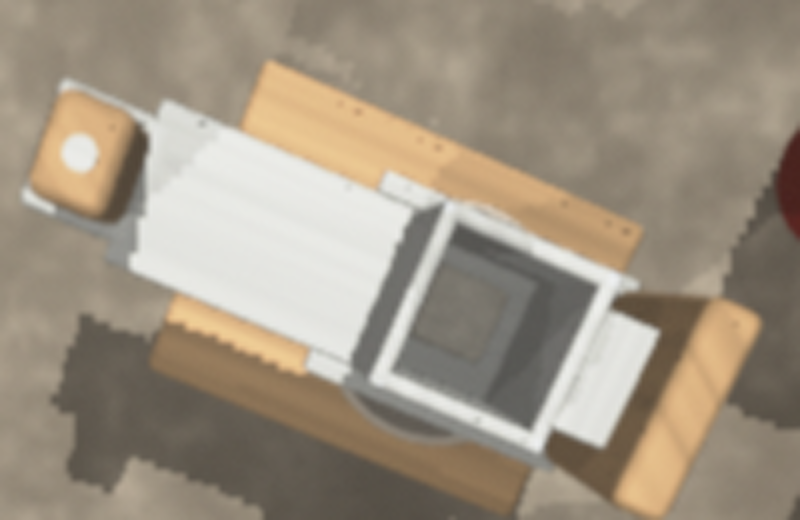

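The crop shows the knob's white dot at crop (80,152), which is full (245,98). The square rim is centred at crop (494,328), full (348.6,142), with the lump visible inside. I'll compute the pose and then hover over the knob.

```bash
cat >> h.py <<'E'
def rot(yaw): # tool down, y axis along yaw
    y=np.array([np.cos(yaw),np.sin(yaw),0]);z=np.array([0,0,-1.]);return R.from_matrix(np.c_[np.cross(y,z),y,z]).as_quat()
E
python3 - <<'E'
from h import *
import json
s=json.load(open("w1.json"));p,T=cam("wrist",s)
f=lambda c,z:ray(p,T,(225+c[0]/4,60+c[1]/4),z)
k=f((80,152),153);C=[f(c,178) for c in((445,203),(620,282),(540,450),(372,382))];t=np.mean(C,0)
d=t-k;print("knob",k.round(1),"tube",t.round(1),np.hypot(*d[:2]),np.degrees(np.arctan2(d[1],d[0])))
for a,b in((0,1),(3,2),(3,0),(2,1)):
    e=C[b]-C[a];print(np.hypot(*e[:2]).round(1),np.degrees(np.arctan2(e[1],e[0])).round(1))
a,b=f((165,100),110),f((412,205),110);e=b-a;print("tongue",np.degrees(np.arctan2(e[1],e[0])))
a,b=f((130,268),110),f((350,360),110);e=b-a;print("tongue",np.degrees(np.arctan2(e[1],e[0])))
E
```

```text
knob [543.5 282.6 153. ] tube [635.8 243.5 178. ] 100.26149272555277 -22.942460468468695
41.6 -23.1
40.7 -21.7
40.4 68.6
39.4 67.2
tongue -21.98852597942181
tongue -22.33453356869937
```

Run:
```python
from h import *
import json
q=rot(np.radians(-22.5));K=np.array([543.5,282.6])
env.reach([*K,300],q);set_gripper(60)
print(env.move_l([*K,197],rate=80,f_stop=8))
s=env.read_state();print(s["time_s"],s["tool_pos"],s["force"],s["width"])
cv2.imwrite("pics/g.png",np.vstack([cv2.resize(viewer.camera("scene")[130:210,205:305],(500,300)) if 0 else cv2.resize(viewer.camera(n)[r:r+80,c:c+150],(560,298),interpolation=cv2.INTER_CUBIC) for n,r,c in(("scene",120,190),("side",140,150))]))
```

```text
False
4.0083 [543.80068525 282.75095994 197.56888835] [ 0.10345776 -0.54429085 -0.92947538] 60.08612471000787
```

View pics/g.png

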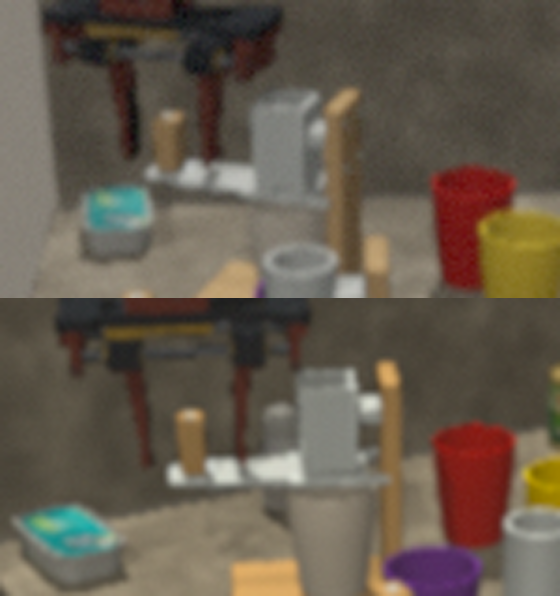

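The fingers straddle the knob front and back, clear of the tube; scene crop tips are at (130,157) and (208,160), with the knob between. Now I'll grip.

Run:
```python
from h import *
set_gripper(10)
s=env.read_state();print(s["time_s"],s["tool_pos"],s["force"].round(2) if hasattr(s["force"],"round") else s["force"],s["width"],s["grip_force"],s["wrist_torque"])
cv2.imwrite("pics/g2.png",np.vstack([cv2.resize(viewer.camera(n)[r:r+80,c:c+150],(560,298),interpolation=cv2.INTER_CUBIC) for n,r,c in(("scene",120,190),("side",140,150))]))
```

```text
4.8083 [543.25064117 282.68154346 196.97651098] [-1.88  1.41  0.52] 19.642006273906336 30.001274943351746 [ 0.12073797  0.27594808 -0.16212703]
```

View pics/g2.png

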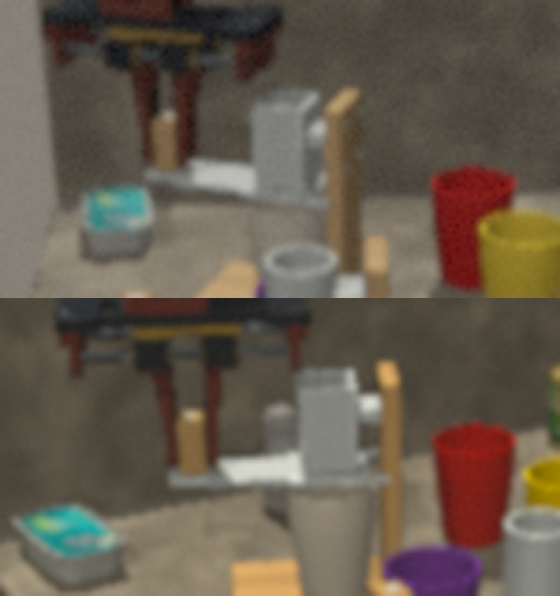

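Gripped (width 19.6 mm, 30 N, still home). Now I'll pull to the stop and hold.

Run:
```python
from h import *
u=np.array([np.cos(np.radians(-22.5)),np.sin(np.radians(-22.5)),0])
s=env.read_state();P0=np.array(s["tool_pos"]);np.save("p0.npy",P0);z=197
def rep(t):
    s=env.read_state();d=np.array(s["tool_pos"])-P0;print(t,round(s["time_s"],2),"pull",-(d@u).round(2),"lat",d.round(2),"F",np.round(s["force"],1),(np.array(s["force"])@u).round(1),s["width"],s["grip_force"])
tgt=lambda a:[*(P0-a*u)[:2],z]
print(env.move_l(tgt(44),rate=40,f_stop=25));rep("44")
print(env.move_l(tgt(54),rate=15,f_stop=14));rep("stop")
env.hold(1.0);rep("held")
cv2.imwrite("pics/g3.png",np.vstack([cv2.resize(viewer.camera(n)[r:r+80,c:c+150],(560,298),interpolation=cv2.INTER_CUBIC) for n,r,c in(("scene",120,190),("side",140,150))]))
```

```text
False
44 6.17 pull 42.63 lat [-3.935e+01  1.640e+01  1.000e-02] F [ 6.9 -3.8 -4.4] 7.8 19.884051387600653 30.006022453308105
True
stop 6.8 pull 49.63 lat [-4.584e+01  1.904e+01 -2.000e-02] F [ 7.4 -4.6 -1. ] 8.6 19.907704445446516 30.04729986190796
held 7.8 pull 49.05 lat [-4.530e+01  1.882e+01 -2.000e-02] F [ 8.7 -4.1 -0.3] 9.6 20.0346730718978 30.048465728759766
```

View pics/g3.png

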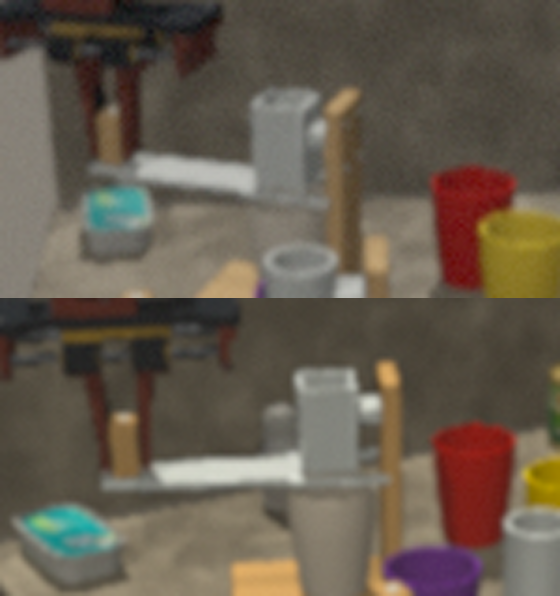

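The slide is out and the pull reads about 49 mm, but the force is only the spring's. I'll press it firmly onto the stop and hold before easing back.

Run:
```python
from h import *
u=np.array([np.cos(np.radians(-22.5)),np.sin(np.radians(-22.5)),0])
P0=np.load("p0.npy");tgt=lambda a:[*(P0-a*u)[:2],197]
def rep(t):
    s=env.read_state();d=np.array(s["tool_pos"])-P0;print(t,round(s["time_s"],2),"pull",-(d@u).round(2),"F",np.round(s["force"],1),(np.array(s["force"])@u).round(1),s["width"])
print(env.move_l(tgt(53),rate=8,f_stop=30));rep("stop")
env.hold(1.2);rep("held")
```

```text
False
stop 8.34 pull 50.74 F [12.7 -6.9 -6.7] 14.4 19.899398782113416
held 9.54 pull 50.72 F [13.6 -6.  -6.3] 14.8 19.75304680943535
```

Run:
```python
from h import *
u=np.array([np.cos(np.radians(-22.5)),np.sin(np.radians(-22.5)),0])
P0=np.load("p0.npy");tgt=lambda a:[*(P0-a*u)[:2],197]
def rep(t):
    s=env.read_state();d=np.array(s["tool_pos"])-P0;print(t,round(s["time_s"],2),"pull",-(d@u).round(2),"F",np.round(s["force"],1),(np.array(s["force"])@u).round(1),s["width"])
env.move_l(tgt(6),rate=20);rep("6")
env.move_l(tgt(-2),rate=6,f_stop=15);rep("home")
env.hold(0.4);rep("held")
cv2.imwrite("pics/g4.png",np.vstack([cv2.resize(viewer.camera(n)[r:r+80,c:c+150],(560,298),interpolation=cv2.INTER_CUBIC) for n,r,c in(("scene",120,190),("side",140,150))]))
```

```text
6 12.04 pull 6.07 F [ 4.5 -2.3 -1.9] 5.1 20.03793923612298
home 13.53 pull 0.06 F [-7.2  4.9  2.6] -8.5 20.0337426623409
held 13.93 pull 0.06 F [-7.   4.5  3.1] -8.2 19.687411479096124
```

Home and pressing against the home stop. I'll release, lift clear and check from the same viewpoint as before.

Run:
```python
from h import *
import json
set_gripper(60);P0=np.load("p0.npy")
print(env.move_l([*P0[:2],300],rate=120,f_stop=15))
s0=json.load(open("w1.json"));env.reach([585,190,380],s0["orientation"]);env.hold(.5)
s=env.read_state();im=viewer.camera("wrist");cv2.imwrite("pics/w2.png",im);print(s["time_s"],s["force"],s["tool_pos"])
c=lambda x:cv2.resize(x[60:190,225:425],(400,260),interpolation=cv2.INTER_CUBIC)
v=lambda x:cv2.resize(x[140:270,170:370],(400,260),interpolation=cv2.INTER_CUBIC)
cv2.imwrite("pics/cmp.png",np.vstack([np.hstack([c(cv2.imread("pics/w1.png")),c(im)]),np.hstack([v(cv2.imread("pics/side0.png")),v(viewer.camera("side"))])]))
```

```text
False
16.9083 [0.26865388 0.14715593 0.7043037 ] [584.85324849 190.38180322 379.77182145]
```

View pics/cmp.png

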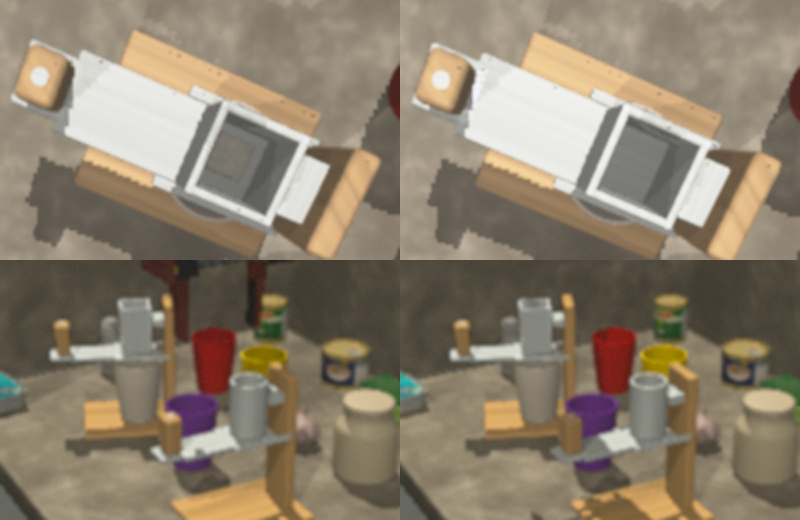

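The comparison of before and after shows the lump gone from the tube (crop (230,157) before, bare tongue at (630,160) after). The slide is home, the tumbler hasn't moved, and the round slide is shut. The gripper is clear, so I'm handing in.

```bash
python3 -c "
from station import workorder
print(workorder.sign_off())"
```

```text
the job is handed in; nothing more can be done
None
```

I handed the job in at about 17 s: the lump left the square tube (inside the tumbler isn't visible), its slide was held at the stop and eased home, and the tumbler and round slide look unmoved.

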